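# Clip the work lamp onto the ring of its bench stand

### The arm

A 6-joint arm with a two-finger parallel gripper is mounted at the origin on the work surface; the furniture and walls round the work are solid. World frame = base frame: x ahead of the robot, y to its left, z up, the work surface at z = 0. Lengths are in mm, angles in rad, forces in N, time in s.
With the tool pointing down it reaches from about 425 to 1125 mm from the base axis. Payload 14.9 kg.
Tool frame: the origin (TCP) lies between the finger pads; the fingertips stand 17 mm ahead of it and the grasp point (between the pads) lies 2 mm behind it; z points along the fingers, y is the line along which they close (so a half turn about z gives the same grasp; the last joint's range is limited). The gripper opens to 91 mm and grips with 3 to 60 N. Pads are 32 mm wide; open, the fingers measure 118 mm over their backs; the gripper's body (76 mm by 178 mm) begins 60 mm behind the grasp point.
Start: joints at [-1.278, 0.379, 1.734, -0, 1.028, -0.033], TCP at [224.043, -663.191, 230.932] pointing down, gripper open.
Joint ranges: [-2.77, 2.77], [-0.74, 2.19], [0, 2.66], [-1.06, 4.2], [0.31, 2.87], [-3.08, 3.08]. Speed limits (rad/s): [1.89, 1.89, 2.39, 3.14, 3.14, 3.14].

### API

Orientations are given as a unit quaternion [x, y, z, w].
In Python, from station import arm gives the robot as it stands.
- The arm moves only by the shell command python3 -m creep 'ROWS'. ROWS is JSON, one flat list of numbers, 7 for each row, row after row: the shift along the world's x, y, z in mm, then the turn, a rotation vector about the world's x, y, z in rad, then the closure, from -1 (fully open) to 1 (shut). A call has 1 to 20 rows; each row shifts and turns the commanded pose from where the row before left it; what a row does not reach is not made up. A row lasts 1/12 s, in which the tool goes at most 41.7 mm and 7.16 degrees, less where a joint would pass 70% of its speed; a pose out of reach is approached as far as the arm can. A call is refused whole if a number of a shift passes 41.7 or a number of a turn 0.125, either way. A call with a gripper value outside its range is refused whole. The fingers move at their own pace and stop on an object; the grip force is fixed at half the most. Time passes only in rows, so rows that do not move let the fingers close. It gives the time, the measured TCP pose, the force, the opening and the grip force at its end, in the units of the state.
- arm.sense(): the state, without advancing time (a new reading comes with each control period).
- arm.grab_frame(name): name is "side" or "top"; returns a dict with "pixels" (420x560x3 uint8, red, green, blue), "z_map" (420x560 float32, mm along the optical axis (not along the pixel's ray), 0 where there is no reading), "camera_matrix" (3x3 intrinsics, pixels), "eye" and "attitude" of the camera in the world. Camera axes: x right, y down, z forward; pixel columns grow to the right and rows downward; lengths in mm; the calibration is good to about 2 mm. A picture is of the moment at which its call begins.
- arm.hand_in(): hands the job in; it is judged then, once.
Trained networks look in a picture, given as the dict that the camera call returned (one of the last four; its "shot" number tells which), for a name from the list of things; names that differ only in an ending like _2 or _b are one class to them, and where a whole thing is asked for, a point or a joint stands for the part that bears it (a point fixed in the world has none). Each returns a list of dicts, best first, with "conf" (0 to 1); they miss things now and then, are a little off and sometimes report something else, mostly with a low value. They report only what shows in the picture. A call takes as long as a camera call. They do not tell look-alikes from the thing itself.
- arm.silhouettes(picture, name): "region" (420x560 bool, what is visible of it) and "uv" ([column, row] in pixels, amid what is visible of it).
The state is a dict: "clock": time; "joints": joint angles; "qvel": joint speeds; "joint_efforts": joint torques, N m; "tool_pos": TCP position; "ee_rot": TCP orientation; "contact_force": force on the tool from outside, world axes, zero at the start; "ft_torque": the same for the moment, N m; "finger_gap": finger opening in mm; "finger_force": force on a finger pad.
Only numpy, scipy, OpenCV 4.12 (cv2) and the standard library are available. Lean on these libraries where they do the work, as an engineer would, in place of code of your own. Each camera call takes 0.05 s, during which the arm holds its last target. There are 200 camera calls.

### The job

Hang the cordless work lamp from the ring of its bench stand so that it lights the parts: take it by the flat lug on top of its snap hook, push the hook's sprung gate gently against the side of the ring that faces away from the post until the ring is inside the hook, then lower the lamp so that the gate snaps shut behind the ring, and let go only once the ring carries it. Do not strain the light stand (15 N at most) or knock over or shift the other things.

Things in the scene. Friction and masses are not known exactly. Their poses are not given: they have to be found in the camera images.
- lamp_grip (a point): Grip point, on the flat steel lug above the work lamp's snap hook. Lug 8 mm thick (y), 24 mm wide (x), from 19 mm below (outer top of the hook's bow) to 13 mm above this point. The lamp stands upright, its underside 200 mm below. Axes of all lamp points: z up the lamp, x to the gate side of the hook, y across the hook's flat.
- hook_seat (a point): Point in the hook, 31 mm below lamp_grip, where the ring's bar is centred when hung. The hook is an oblong of 8 mm bar in the x-z plane, inside x -13 to +13 and z +4 to -56 mm from here. Spine at -x. On the +x side (outermost x +21) the opening runs from the nose's tip, z -16, to the pivot end, z -47, shut by the gate.
- gate (a joint): Sprung gate of the hook, a 34 mm steel finger pivoted at its lower end: 0 shut, positive swung in towards the spine, stop at 0.85 rad. Yields to a push towards -x of about 1.5 N at first, up to 5 N; its spring shuts it. With the ring in the hook it can shut only once the ring's bar has passed above its tip, when the hook has been lowered.
- eye_mid (a point): Nominal middle of the ring's outer bar (side away from the post), 225 mm above the table, 96 mm from the post. x points level to the post. The ring is level, 8 mm bar, 30 mm inside. Its rod is slid in or out and its clamp set up or down differently each time, NOT measured: the bar is really up to 26 mm nearer or further along x and up to 4 mm higher or lower. Find it by touch.
- stand: Lamp stand, fixed: round grey foot 90 mm across, 26 mm high, 16 mm post up to 255 mm, clamp block holding a level rod at 225 mm, clamped tight; ring at the rod's -x end. Origin: middle of the foot's underside. To hang: hook_seat 21 to 31 mm above the ring, gate facing the post, push along the stand's +x till the throat stops it, then lower till the ring bears the lamp.
- lamp: Cordless work lamp, 60 mm across, 213 mm high with its hook, 0.25 to 0.4 kg: grey lantern body 96 mm high with white diffuser and black guard bars, steel snap hook fixed on top (no swivel). Origin: middle of its underside.
- module_a: Bystander: black solenoid module standing upright, 42 x 38 x 87 mm. Origin at its underside.
- module_b: Bystander: black solenoid module lying down, 33 x 91 x 31 mm. Origin at its underside.
- wrench: Bystander: flat steel pin wrench lying down, 174 x 27 x 12 mm. Origin at its underside.
Mind the look-alikes: they are no part of the job. What is shaped like the lamp but pink is not meant.

How it is judged (in metres and radians):
On the way, in this order (a step that is already met when the one before it is completed fails the run):
1. the lamp is lifted clear of the table in the gripper (distance of lamp_grip from where it was at the start of the episode above 0.03 m and height (world z) of lamp_grip above 0.22 m and contact force between the fingers and lamp above 1 N), for 0.2 s.
2. the ring pushes the gate open (over 0.3 rad) (value of joint gate above 0.3 rad and contact force between lamp and stand above 0.3 N), for 0.1 s.
3. the gate has snapped shut behind the ring while the lamp is still held (value of joint gate below 0.09 rad and z of hook_seat in the frame of eye_mid between -0.012 and 0.016 m and x of hook_seat in the frame of eye_mid between -0.045 and 0.045 m and contact force between the fingers and lamp above 1 N), for 0.1 s.
At the end, for the whole second after the job is handed in: The lamp hangs still and upright (within 15 degrees) from the ring, which carries its weight: the gate is shut (under 0.09 rad), the hook's seat is at the ring (within 12 mm of eye_mid in height, 45 mm along the rod, 20 mm to the side) (value of joint gate below 0.09 rad and z of hook_seat in the frame of eye_mid between -0.012 and 0.012 m and x of hook_seat in the frame of eye_mid between -0.045 and 0.045 m and y of hook_seat in the frame of eye_mid between -0.02 and 0.02 m and contact force between lamp and stand above 1.2 N and angle between lamp_grip's own z axis and vertical below 0.26 rad and linear speed of lamp below 0.06 m/s); the robot touches nothing.
It fails at once if the stand is strained: the lamp presses on it with over 15 N (contact force between lamp and stand above 15 N).
It fails at once if the robot presses on the stand with over 15 N (contact force between any of the fingers, the arm and stand above 15 N).
It fails at once if the lamp is tipped over or swung beyond 45 degrees (angle between lamp_grip's own z axis and vertical above 0.785 rad).
It fails at once if a bystander is shifted by over 30 mm (distance of any of module_a, module_b, wrench from where it was at the start of the episode above 0.03 m).
It also fails if it takes over 53 s, if anything falls off the work surface, if the arm or the gripper's body presses on something with over 40 N, if the wrist force passes 120 N, or if a joint passes its speed limit or range.

## Working session

There is one attempt and no reset: what is moved stays moved. The work goes in short steps, Python scripts to look and compute and a shell command to move; the robot and the scene stay as the last step left them, time stands still between calls to the robot, and variables do not carry over. Pictures are saved under pics/ and viewed, at most 10 in all, crops included, and the job is handed in when it is done.

```bash
mkdir -p pics
cat > h.py <<'E'
import numpy as np, cv2
from station import arm
from scipy.spatial.transform import Rotation as R
def rot(p):
    a=np.array(p["attitude"],float)
    return a if a.shape==(3,3) else R.from_quat(a).as_matrix()
def cloud(p):
    K=np.array(p["camera_matrix"]);z=p["z_map"].astype(float)
    v,u=np.mgrid[:420,:560]
    c=np.stack([(u-K[0,2])/K[0,0]*z,(v-K[1,2])/K[1,1]*z,z],-1)
    w=c@rot(p).T+np.array(p["eye"]);w[z<=0]=np.nan
    return w
def save(p,n): cv2.imwrite("pics/"+n,p["pixels"][:,:,::-1])
E
python3 - <<'E'
from h import *
print({k:np.round(v,2) for k,v in arm.sense().items()})
for n in("side","top"):
    p=arm.grab_frame(n);save(p,n+"0.png");W=cloud(p)
    print(n,np.round(p["eye"]),p["attitude"])
    for t in("lamp","stand","module_a","wrench"):
        for d in arm.silhouettes(p,t):
            q=W[d["region"]];q=q[~np.isnan(q[:,0])]
            print(t,round(d["conf"],2),np.round(d["uv"]),len(q),np.round(np.median(q,0)),np.round(np.percentile(q,2,0)),np.round(np.percentile(q,98,0)),p["pixels"][d["region"]].mean(0).round())
a=cv2.imread("pics/side0.png");b=cv2.imread("pics/top0.png")
cv2.imwrite("pics/both.png",cv2.resize(np.hstack([a,b]),(800,300)))
E
```

```text
{'clock': np.float64(0.0), 'joints': array([-1.28,  0.38,  1.73,  0.  ,  1.03, -0.03]), 'qvel': array([-0.,  0., -0.,  0., -0., -0.]), 'joint_efforts': array([-0.000e+00, -7.637e+01, -4.344e+01,  6.000e-02,  4.000e-02,
       -0.000e+00]), 'tool_pos': array([ 223.93, -662.82,  230.31]), 'ee_rot': array([ 0.99,  0.16, -0.  , -0.  ]), 'contact_force': array([-0.62, -0.15, -0.17]), 'ft_torque': array([-0.01, -0.01,  0.02]), 'finger_force': np.float64(0.0), 'finger_gap': np.float64(91.12)}
side [  -53. -1011.   831.] [ 0.86219416 -0.20375252  0.11081216 -0.45036297]
lamp 0.78 [231. 289.] 1299 [ 242. -252.   83.] [ 222. -269.    6.] [ 272. -228.  209.] [192. 126. 140.]
stand 0.38 [312. 206.] 46 [562. -52.  94.] [ 523. -107.   79.] [570. -44. 146.] [139. 133. 127.]
module_a 0.81 [270. 266.] 360 [ 372. -156.   25.] [ 341. -171.    5.] [ 402. -128.   35.] [78. 76. 70.]
wrench 0.82 [281. 299.] 207 [ 361. -249.    7.] [ 347. -291.    2.] [ 375. -211.   15.] [247. 246. 242.]
top [ 351. -121. 1239.] [-0.70105098  0.71240835 -0.0234581   0.02125023]
lamp 0.85 [328. 277.] 479 [ 252. -234.   91.] [ 227. -264.    7.] [ 273. -214.  212.] [188. 114. 138.]
lamp 0.84 [340. 187.] 537 [ 461. -268.   91.] [ 438. -291.   -0.] [ 492. -248.  213.] [115. 108. 105.]
stand 0.71 [247. 154.] 1401 [551. -53.  30.] [ 513. -147.    0.] [598.   4. 255.] [164. 163. 160.]
module_a 0.74 [347. 145.] 361 [ 582. -301.   73.] [ 567. -322.    1.] [ 608. -286.   84.] [48. 45. 40.]
module_a 0.6 [287. 222.] 393 [ 381. -146.   28.] [ 343. -167.    1.] [ 421. -126.   35.] [85. 82. 78.]
module_a 0.2 [335. 191.] 493 [ 460. -269.   92.] [ 440. -294.    2.] [ 483. -250.  213.] [118. 112. 109.]
wrench 0.79 [344. 234.] 478 [ 353. -293.    5.] [ 333. -371.   -1.] [ 376. -209.   13.] [235. 234. 230.]
```

View pics/side0.png

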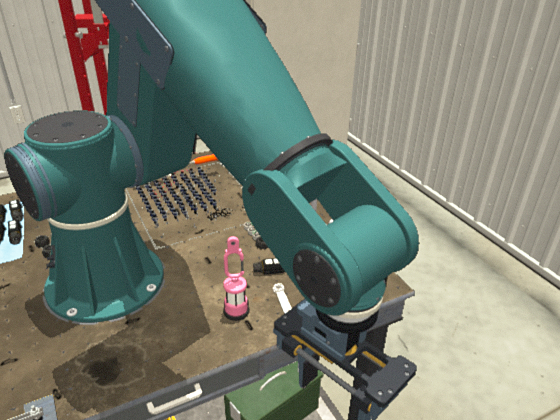

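View pics/top0.png

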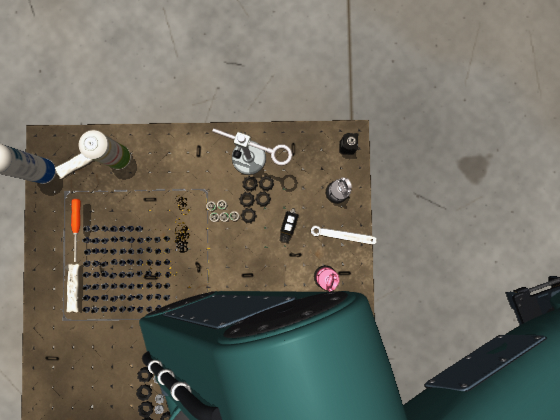

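Side view: the pink lamp is at (235,285); the arm hides the rest. Top view: lamp candidates are the grey one at (340,187) and the pink one at (328,277). The description says grey, so I choose (340,187). The stand is at (247,154), with its ring at (282,154).

Run:
```python
from h import *
p=arm.grab_frame("top");W=cloud(p);print(p["camera_matrix"])
np.save("W0.npy",W)
c=p["pixels"][120:215,205:365,::-1]
cv2.imwrite("pics/crop.png",cv2.resize(c,None,fx=5,fy=5,interpolation=cv2.INTER_CUBIC))
H=W[...,2]
for y0,y1,x0,x1,lo,hi,n in[(170,215,320,365,195,225,"lug"),(170,215,320,365,140,195,"hook"),(170,215,320,365,60,110,"body"),(120,180,205,300,215,235,"rod+ring"),(120,180,205,300,245,260,"post"),(120,180,205,300,10,40,"foot")]:
    s=W[y0:y1,x0:x1].reshape(-1,3);s=s[(s[:,2]>lo)&(s[:,2]<hi)]
    m=s.mean(0);u,S,V=np.linalg.svd(s[:,:2]-m[:2],full_matrices=False)
    print(n,len(s),m.round(1),"range",s.min(0).round(),s.max(0).round(),V[0].round(3),(S/np.sqrt(len(s))).round(1))
    if n=="lug" : print(s.round(0).tolist())
s=W[120:180,205:300].reshape(-1,3);s=s[(s[:,2]>215)&(s[:,2]<238)];print(s[np.argsort(s[:,1])].round(0)[::3].tolist())
```

```text
[[470.88656499   0.         279.68470948]
 [  0.         470.88656499 207.35427054]
 [  0.           0.           1.        ]]
lug 51 [ 466.1 -274.8  208.5] range [ 455. -283.  195.] [ 477. -269.  217.] [-0.907 -0.422] [6.7 2.5]
[[477.0, -269.0, 202.0], [476.0, -270.0, 206.0], [476.0, -272.0, 206.0], [476.0, -274.0, 213.0], [475.0, -269.0, 202.0], [474.0, -270.0, 209.0], [474.0, -272.0, 207.0], [474.0, -274.0, 210.0], [473.0, -276.0, 214.0], [473.0, -269.0, 198.0], [472.0, -270.0, 208.0], [472.0, -272.0, 208.0], [471.0, -274.0, 212.0], [471.0, -276.0, 210.0], [471.0, -278.0, 212.0], [471.0, -269.0, 196.0], [470.0, -270.0, 207.0], [469.0, -271.0, 214.0], [469.0, -273.0, 214.0], [469.0, -276.0, 214.0], [468.0, -277.0, 217.0], [468.0, -271.0, 201.0], [467.0, -272.0, 208.0], [466.0, -273.0, 215.0], [466.0, -275.0, 216.0], [466.0, -278.0, 214.0], [467.0, -280.0, 213.0], [465.0, -272.0, 205.0], [464.0, -273.0, 214.0], [465.0, -276.0, 212.0], [465.0, -278.0, 210.0], [465.0, -280.0, 211.0], [463.0, -272.0, 204.0], [462.0, -273.0, 213.0], [463.0, -276.0, 208.0], [462.0, -278.0, 213.0], [462.0
[... 4077 characters left out ...]
0, 229.0], [529.0, -28.0, 232.0], [525.0, -28.0, 228.0], [569.0, -26.0, 228.0], [532.0, -26.0, 230.0], [537.0, -26.0, 226.0], [571.0, -24.0, 232.0], [530.0, -23.0, 225.0], [569.0, -22.0, 229.0], [573.0, -20.0, 230.0], [573.0, -18.0, 231.0], [570.0, -17.0, 226.0], [572.0, -15.0, 228.0], [575.0, -13.0, 231.0], [573.0, -11.0, 231.0], [573.0, -9.0, 232.0], [572.0, -9.0, 226.0], [575.0, -6.0, 225.0], [574.0, -4.0, 228.0], [581.0, -2.0, 225.0], [582.0, -1.0, 230.0], [580.0, 2.0, 230.0], [576.0, 2.0, 229.0], [578.0, 4.0, 229.0], [580.0, 6.0, 230.0], [578.0, 8.0, 231.0], [585.0, 8.0, 228.0], [581.0, 11.0, 227.0], [581.0, 13.0, 229.0], [585.0, 15.0, 229.0], [587.0, 17.0, 230.0], [585.0, 19.0, 231.0]]
```

View pics/crop.png

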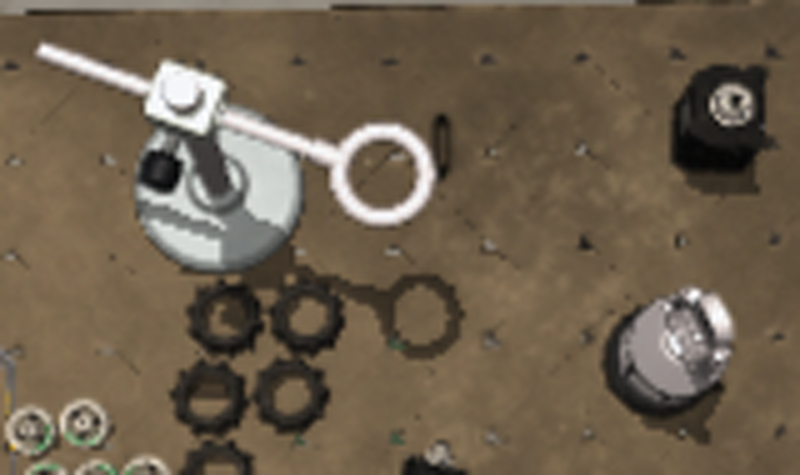

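The close crop confirms the grey lamp at crop (670,345), with its hook flat along about 24.5°. The ring is at crop (382,175) and the rod runs towards the block at (185,95). I'll move above the lamp and check the gate side from the side camera.

```bash
python3 -m creep '[20,32,5,0,0,0.01,-1,20,32,5,0,0,0.01,-1,20,32,5,0,0,0.01,-1,20,32,5,0,0,0.01,-1,20,32,5,0,0,0.01,-1,20,32,5,0,0,0.01,-1,20,32,5,0,0,0.01,-1,20,32,5,0,0,0.01,-1,20,32,5,0,0,0.01,-1,20,32,5,0,0,0.01,-1,20,32,5,0,0,0,-1,20,37,5,0,0,0,-1,0,0,0,0,0,0,-1]'
python3 - <<'E'
from h import *
s=arm.sense();print(np.round(s["tool_pos"],1),R.from_quat(s["ee_rot"]).as_matrix()[:,0].round(3),s["contact_force"])
p=arm.grab_frame("side");W=cloud(p)
for d in arm.silhouettes(p,"lamp"):
    q=W[d["region"]];print(d["conf"],d["uv"],np.nanmedian(q,0).round(),len(q))
P=np.array([464,-274,150.]);c=rot(p).T@(P-np.array(p["eye"]));K=p["camera_matrix"];u=(K@c/c[2])[:2];print(u)
x,y=u.astype(int);a=p["pixels"][max(0,y-50):y+50,x-60:x+60,::-1]
cv2.imwrite("pics/s1.png",cv2.resize(a,None,fx=6,fy=6,interpolation=cv2.INTER_CUBIC))
E
```

```text
clock: 1.63
tool_pos: [466.2, -270.4, 292.0]
ee_rot: [0.977, 0.213, 0.001, 0.0]
contact_force: [1.2, -0.8, 0.4]
finger_gap: 91.3
finger_force: 0.0
[ 466.2 -270.4  292. ] [0.909 0.416 0.002] [ 1.18507507 -0.80689756  0.40565551]
0.84 [329.5, 271.2] [ 459. -287.   78.] 1143
0.83 [233.0, 289.9] [ 244. -251.   83.] 1407
[328.37370029 242.24307705]
```

View pics/s1.png

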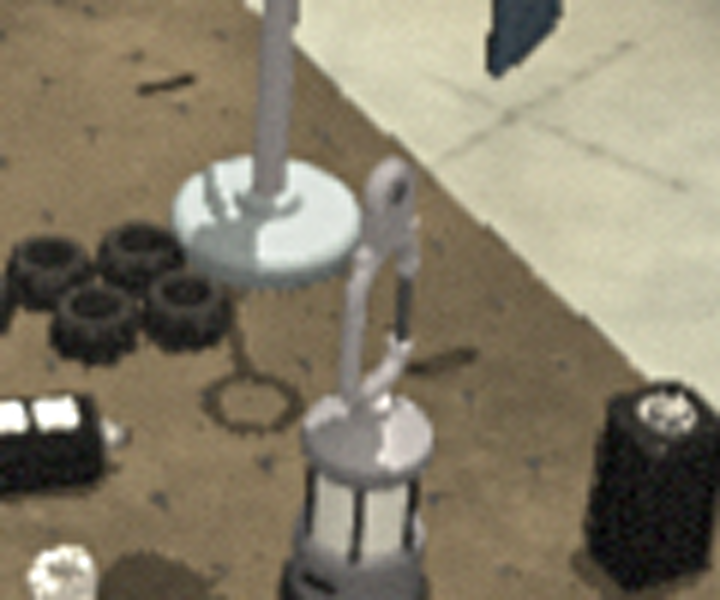

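The lamp under the gripper shows its dark gate at crop (403,305), on the right and far side (world +x). So the lamp's x axis is at about +24.5° and has to turn about +45° to face the post.

Run:
```python
from h import *
p=arm.grab_frame("side");W=cloud(p)
d=min(arm.silhouettes(p,"lamp"),key=lambda d:-d["uv"][0])
q=W[d["region"]];q=q[~np.isnan(q[:,0])]
for lo,hi in[(190,216),(150,182),(0,95)]:
    s=q[(q[:,2]>lo)&(q[:,2]<hi)];m=s.mean(0);V=np.linalg.svd(s[:,:2]-m[:2],full_matrices=False)[2][0]
    t=(s[:,:2]-m[:2])@V;n=(s[:,:2]-m[:2])@[-V[1],V[0]]
    print(lo,len(s),m.round(1),V.round(3),np.percentile(t,[3,97]).round(1),np.percentile(n,[3,97]).round(1),np.percentile(s,[3,97],0).round().tolist())
```

```text
190 87 [ 465.4 -280.4  202.6] [-0.977 -0.212] [-12.    8.9] [-5.3  4.3] [[456.0, -286.0, 191.0], [477.0, -275.0, 214.0]]
150 81 [ 462.5 -281.2  168.4] [-0.929 -0.371] [-22.2  14.1] [-4.4  3.1] [[449.0, -289.0, 151.0], [483.0, -270.0, 182.0]]
0 797 [ 462.9 -284.2   48.5] [-0.547 -0.837] [-145.9   18.8] [-23.7  24.1] [[442.0, -305.0, 3.0], [549.0, -160.0, 94.0]]
```

```bash
python3 -m creep '[0,-6.5,-10,0,0,0,-1,0,0,-25,0,0,0,-1,0,0,-25,0,0,0,-1,0,0,-20,0,0,0,-1,0,0,-9.5,0,0,0,-1,0,0,0,0,0,0,-1,0,0,0,0,0,0,1,0,0,0,0,0,0,1,0,0,0,0,0,0,1,0,0,0,0,0,0,1,0,0,0,0,0,0,1,0,0,0,0,0,0,1,0,0,0,0,0,0,1,0,0,0,0,0,0,1,0,0,0,0,0,0,1,0,0,0,0,0,0,1]'
```

```text
clock: 3.17
tool_pos: [463.7, -281.3, 201.3]
ee_rot: [0.977, 0.211, -0.0, -0.0]
contact_force: [-0.9, 0.3, 0.0]
finger_gap: 27.6
finger_force: 0.0
```

```bash
python3 -m creep '[0,0,0,0,0,0,1,0,0,0,0,0,0,1,0,0,0,0,0,0,1,0,0,0,0,0,0,1,0,0,0,0,0,0,1,0,0,0,0,0,0,1]'; python3 -c "
from h import *
print(arm.sense()['tool_pos'],arm.sense()['tool_pos'])"
```

```text
clock: 3.67
tool_pos: [463.5, -281.2, 201.1]
ee_rot: [0.977, 0.211, -0.0, -0.0]
contact_force: [0.4, 1.3, -2.9]
finger_gap: 8.1
finger_force: 30.0
[ 463.53301941 -281.18584018  201.10719566] [ 463.53301941 -281.18584018  201.10719566]
```

```bash
python3 -m creep '[0,0,8,0,0,0,1,0,0,15,0,0,0,1,0,0,20,0,0,0,1,0,0,20,0,0,0,1,0,0,14,0,0,0,1,0,0,5,0,0,0,1,2,4,0,0,0,0.05,1,5,10,0,0,0,0.1,1,5,11,0,0,0,0.1,1,5,11,0,0,0,0.1,1,5,11,0,0,0,0.1,1,5,11,0,0,0,0.1,1,5,11,0,0,0,0.1,1,3,7,0,0,0,0.1,1,1,3,0,0,0,0.034,1,0,0,0,0,0,0,1,0,0,0,0,0,0,1,0,0,0,0,0,0,1,0,0,0,0,0,0,1]'
python3 - <<'E'
from h import *
s=arm.sense();print(np.round(s["tool_pos"],1),R.from_quat(s["ee_rot"]).as_matrix()[:,0].round(3),s["contact_force"],s["ft_torque"])
p=arm.grab_frame("side");q=arm.grab_frame("top")
u=[]
for im in(p,q):
    W=cloud(im)
    for P in([510,-175,225.],):
        c=rot(im).T@(np.array(P)-np.array(im["eye"]));K=im["camera_matrix"];x,y=(K@c/c[2])[:2].astype(int)
    y=min(max(y,50),370)
    u.append(cv2.resize(im["pixels"][y-50:y+50,x-50:x+50,::-1],(400,400),interpolation=cv2.INTER_CUBIC))
    H=W.reshape(-1,3);e=(H[:,:2]-[521.2,-146.7])@np.array([[.356,-.934],[.934,.356]])
    m=(H[:,2]>216)&(H[:,2]<236)&(e[:,0]>-8)&(e[:,0]<70)&(abs(e[:,1])<26)
    E=e[m];Z=H[m,2];print(len(E),Z.mean() if len(E) else 0)
    for lo in range(-8,70,4):
        k=(E[:,0]>=lo)&(E[:,0]<lo+4)
        if k.sum():print(lo,k.sum(),E[k,1].min().round(1),E[k,1].max().round(1),np.median(E[k,1]).round(1),Z[k].mean().round(1))
cv2.imwrite("pics/s2.png",np.hstack(u))
E
```

```text
clock: 5.25
tool_pos: [499.6, -202.5, 283.3]
ee_rot: [0.823, 0.568, -0.0, -0.0]
contact_force: [0.2, 0.2, -3.2]
finger_gap: 7.7
finger_force: 30.0
[ 499.6 -202.5  283.3] [ 0.355  0.935 -0.   ] [ 0.20257394  0.21950017 -3.22484862] [-0.03295851 -0.07687495 -0.02643309]
97 229.96824536593056
-8 3 -4.3 0.5 -4.2 232.3
-4 17 -5.4 11.7 2.0 228.4
0 8 -3.6 13.7 7.6 230.0
4 5 8.3 15.2 10.8 228.7
8 5 12.2 17.0 16.9 230.2
12 3 11.7 18.1 14.1 229.6
16 4 13.5 18.3 16.8 230.8
20 3 12.3 17.7 14.8 231.4
24 4 4.3 13.9 10.3 231.0
28 5 5.6 10.9 8.5 229.8
32 14 -7.3 7.6 -1.0 229.1
36 3 -2.8 0.0 -0.1 231.8
40 4 -6.3 1.2 -3.4 231.2
44 2 -3.9 -3.7 -3.8 232.9
48 3 -7.1 0.2 -2.2 231.1
52 2 -3.0 -0.5 -1.8 231.0
56 3 -6.9 -3.6 -6.5 231.2
60 3 -2.4 0.0 -2.0 229.2
64 4 -5.5 -0.7 -3.7 230.5
68 2 -0.9 -0.7 -0.8 231.1
114 229.53941935940097
28 10 -19.6 12.6 -13.5 229.3
32 25 -17.7 16.4 -1.4 229.3
36 22 -14.8 12.3 -0.9 229.1
40 9 -6.0 3.3 -0.0 230.1
44 10 -6.7 3.1 -0.7 230.7
48 9 -6.0 3.5 -1.8 230.0
52 6 -3.2 1.4 -1.1 230.4
56 8 -5.4 2.9 -0.2 229.3
60 6 -5.1 1.4 -1.3 228.4
64 6 -3.8 0.9 -1.4 230.6
68 3 -2.5 1.0 -0.3 228.2
```

View pics/s2.png

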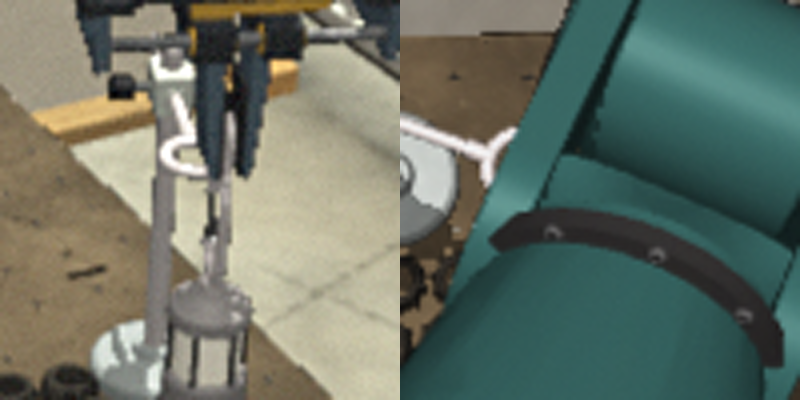

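The side crop shows the lamp held upright with its gate towards the ring at (190,155) and the post beyond. Now I'll advance along d = (0.356, 0.934), watching the force.

```bash
python3 -m creep '[3.4,6.2,0,0,0,0,1,2.5,6.5,0,0,0,0,1,2.5,6.5,0,0,0,0,1,1.4,3.7,0,0,0,0,1,1.1,2.8,0,0,0,0,1,1.1,2.8,0,0,0,0,1,1.1,2.8,0,0,0,0,1,0,0,0,0,0,0,1,0,0,0,0,0,0,1]'
```

```text
clock: 6.1
tool_pos: [512.8, -171.0, 283.3]
ee_rot: [0.822, 0.569, -0.0, 0.0]
contact_force: [-1.1, -2.1, -2.5]
finger_gap: 7.7
finger_force: 30.0
```

```bash
python3 -m creep '[1.1,2.8,0,0,0,0,1,1.1,2.8,0,0,0,0,1,1.1,2.8,0,0,0,0,1,0,0,0,0,0,0,1]'; python3 -m creep '[0.7,1.9,0,0,0,0,1,0.7,1.9,0,0,0,0,1,0.7,1.9,0,0,0,0,1,0,0,0,0,0,0,1]'; python3 -m creep '[0.7,1.9,0,0,0,0,1,0.7,1.9,0,0,0,0,1,0.7,1.9,0,0,0,0,1,0,0,0,0,0,0,1]'
```

```text
clock: 6.43
tool_pos: [516.3, -162.2, 283.4]
ee_rot: [0.822, 0.569, -0.0, 0.0]
contact_force: [-0.7, -0.9, -3.7]
finger_gap: 7.7
finger_force: 30.0
clock: 6.77
tool_pos: [518.3, -156.6, 283.3]
ee_rot: [0.823, 0.569, -0.0, -0.0]
contact_force: [-0.7, -1.4, -3.2]
finger_gap: 8.0
finger_force: 30.0
clock: 7.1
tool_pos: [520.4, -150.8, 283.3]
ee_rot: [0.823, 0.569, 0.0, -0.0]
contact_force: [-0.9, -1.5, -5.2]
finger_gap: 7.8
finger_force: 30.0
```

```bash
for i in 1 2; do python3 -m creep '[0.7,1.9,0,0,0,0,1,0.7,1.9,0,0,0,0,1,0,0,0,0,0,0,1]'|sed -n 2,4p; done;  python3 -m creep '[0.4,0.9,0,0,0,0,1,0.4,0.9,0,0,0,0,1,0,0,0,0,0,0,1]'|sed -n 2,4p
```

```text
tool_pos: [521.3, -147.5, 283.0]
ee_rot: [0.822, 0.569, -0.001, -0.0]
contact_force: [-2.8, -5.9, -6.0]
tool_pos: [522.6, -143.8, 282.9]
ee_rot: [0.822, 0.569, -0.001, -0.0]
contact_force: [-2.8, -6.5, -6.6]
tool_pos: [523.3, -142.2, 282.8]
ee_rot: [0.822, 0.569, -0.001, -0.0]
contact_force: [-3.6, -7.4, -6.9]
```

Run:
```python
from h import *
im=arm.grab_frame("side")
c=rot(im).T@(np.array([523,-145,215.])-np.array(im["eye"]));K=im["camera_matrix"];x,y=(K@c/c[2])[:2].astype(int)
cv2.imwrite("pics/s3.png",cv2.resize(im["pixels"][y-35:y+40,x-40:x+40,::-1],None,fx=7,fy=7,interpolation=cv2.INTER_CUBIC))
s=arm.sense();print(s["contact_force"],s["ft_torque"])
```

```text
[-3.53365999 -7.84924853 -6.46493138] [-1.79134535  0.7571656  -0.01265648]
```

View pics/s3.png

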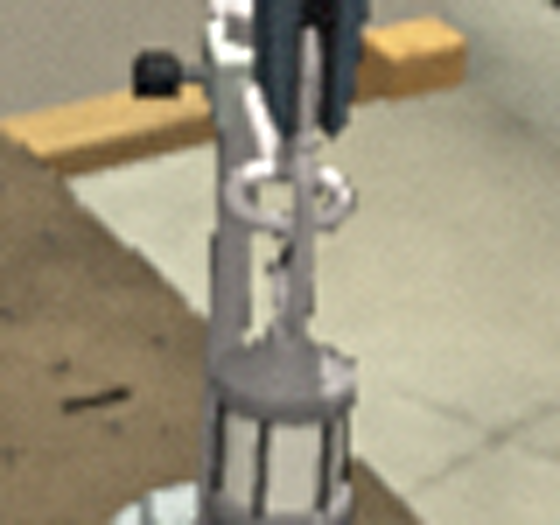

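The ring bar is behind the spine (crop (300,215)), inside the hook, with the gate deflected. Lowering now.

```bash
python3 -m creep '[-0.3,-0.7,-1.5,0,0,0,1,0,0,-2,0,0,0,1,0,0,-2,0,0,0,1,0,0,0,0,0,0,1]'|sed -n 2,4p;  python3 -m creep '[0,0,-2,0,0,0,1,0,0,-2,0,0,0,1,0,0,-2,0,0,0,1,0,0,0,0,0,0,1]'|sed -n 2,4p;python3 -m creep '[0,0,-2,0,0,0,1,0,0,-2,0,0,0,1,0,0,0,0,0,0,1]'|sed -n 2,4p
```

```text
tool_pos: [523.6, -142.3, 277.5]
ee_rot: [0.823, 0.569, 0.0, -0.0]
contact_force: [0.0, -1.5, -4.6]
tool_pos: [523.6, -142.3, 271.5]
ee_rot: [0.823, 0.569, 0.0, -0.0]
contact_force: [-0.2, 0.5, -3.2]
tool_pos: [523.5, -142.4, 267.5]
ee_rot: [0.823, 0.569, -0.0, -0.0]
contact_force: [-0.4, 0.2, -1.6]
```

```bash
python3 -m creep '[0,0,-2,0,0,0,1,0,0,-2,0,0,0,1,0,0,0,0,0,0,1]'|sed -n 2,4p;python3 -m creep '[0,0,-1,0,0,0,1,0,0,-1,0,0,0,1,0,0,0,0,0,0,1]'|sed -n 2,4p; python3 -m creep '[0,0,-1,0,0,0,1,0,0,0,0,0,0,1]'|sed -n 2,4p
```

```text
tool_pos: [523.5, -142.4, 263.4]
ee_rot: [0.823, 0.569, -0.0, -0.0]
contact_force: [0.0, -0.1, -2.6]
tool_pos: [523.6, -142.5, 261.7]
ee_rot: [0.823, 0.569, -0.0, -0.0]
contact_force: [-0.8, -0.6, -4.1]
tool_pos: [523.6, -142.5, 260.7]
ee_rot: [0.823, 0.569, -0.0, -0.0]
contact_force: [0.5, -0.3, -2.9]
```

```bash
for i in 1 2 3; do python3 -m creep '[0,0,-1,0,0,0,1,0,0,0,0,0,0,1,0,0,0,0,0,0,1]'|sed -n '2p;4p'; done
```

```text
tool_pos: [523.6, -142.5, 259.8]
contact_force: [0.3, -0.2, -2.4]
tool_pos: [523.7, -142.5, 258.9]
contact_force: [0.6, 0.2, -1.7]
tool_pos: [523.7, -142.5, 258.0]
contact_force: [-0.3, -0.3, -1.0]
```

```bash
for i in 1 2; do python3 -m creep '[0,0,-0.7,0,0,0,1,0,0,0,0,0,0,1,0,0,0,0,0,0,1]'|sed -n '2p;4p'; done
python3 - <<'E'
from h import *
im=arm.grab_frame("side")
c=rot(im).T@(np.array([523,-145,205.])-np.array(im["eye"]));K=im["camera_matrix"];x,y=(K@c/c[2])[:2].astype(int)
cv2.imwrite("pics/s4.png",cv2.resize(im["pixels"][y-35:y+40,x-40:x+40,::-1],None,fx=7,fy=7,interpolation=cv2.INTER_CUBIC))
s=arm.sense();print(s["contact_force"],s["ft_torque"])
E
```

```text
tool_pos: [523.7, -142.5, 257.3]
contact_force: [-1.1, -1.0, 1.2]
tool_pos: [523.7, -142.5, 256.6]
contact_force: [-0.3, -0.2, 2.0]
[ 0.07941725 -1.13540989  1.95592494] [-0.10472877 -0.04571182 -0.02372881]
```

View pics/s4.png

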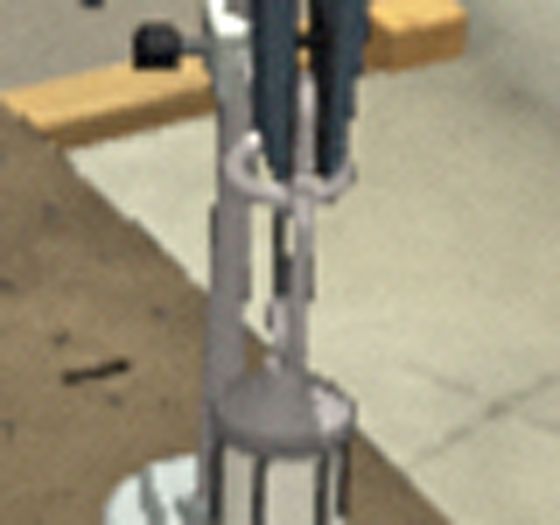

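The ring carries the weight (+2 N upward) and the dark gate at crop (283,260) stands vertical, so it is shut. Releasing in stages.

```bash
python3 -m creep '[0,0,0,0,0,0,0.75,0,0,0,0,0,0,0.75,0,0,0,0,0,0,0.75,0,0,0,0,0,0,0.2,0,0,0,0,0,0,0.2,0,0,0,0,0,0,0.2,0,0,0,0,0,0,0.2,0,0,0,0,0,0,0.2,0,0,0,0,0,0,0.2]'
```

```text
clock: 11.53
tool_pos: [523.6, -142.5, 256.4]
ee_rot: [0.823, 0.569, 0.0, 0.0]
contact_force: [-0.2, -1.3, -0.0]
finger_gap: 36.5
finger_force: 0.0
```

```bash
python3 -m creep '[0,0,5,0,0,0,0.2,0,0,10,0,0,0,0.2,0,0,15,0,0,0,0.2,0,0,20,0,0,0,0.2,0,0,25,0,0,0,0.2,0,0,25,0,0,0,0.2,0,0,25,0,0,0,0.2,0,0,0,0,0,0,0.2,0,0,0,0,0,0,0.2,0,0,0,0,0,0,0.2,0,0,0,0,0,0,0.2,0,0,0,0,0,0,0.2,0,0,0,0,0,0,0.2,0,0,0,0,0,0,0.2,0,0,0,0,0,0,0.2,0,0,0,0,0,0,0.2,0,0,0,0,0,0,0.2,0,0,0,0,0,0,0.2,0,0,0,0,0,0,0.2,0,0,0,0,0,0,0.2]'
python3 -m creep '[0,0,0,0,0,0,0.2,0,0,0,0,0,0,0.2,0,0,0,0,0,0,0.2,0,0,0,0,0,0,0.2,0,0,0,0,0,0,0.2,0,0,0,0,0,0,0.2,0,0,0,0,0,0,0.2,0,0,0,0,0,0,0.2,0,0,0,0,0,0,0.2,0,0,0,0,0,0,0.2,0,0,0,0,0,0,0.2,0,0,0,0,0,0,0.2]' >/dev/null
python3 - <<'E'
from h import *
im=arm.grab_frame("side");b=arm.grab_frame("side")
print(np.abs(im["pixels"].astype(int)-b["pixels"]).mean())
c=rot(im).T@(np.array([523,-145,175.])-np.array(im["eye"]));K=im["camera_matrix"];x,y=(K@c/c[2])[:2].astype(int)
cv2.imwrite("pics/s5.png",cv2.resize(im["pixels"][y-45:y+50,x-40:x+40,::-1],None,fx=6,fy=6,interpolation=cv2.INTER_CUBIC))
E
```

```text
clock: 13.2
tool_pos: [523.6, -142.5, 381.5]
ee_rot: [0.823, 0.569, 0.0, 0.0]
contact_force: [0.2, 0.2, 0.3]
finger_gap: 36.1
finger_force: 0.0
3.0661011904761906
```

View pics/s5.png

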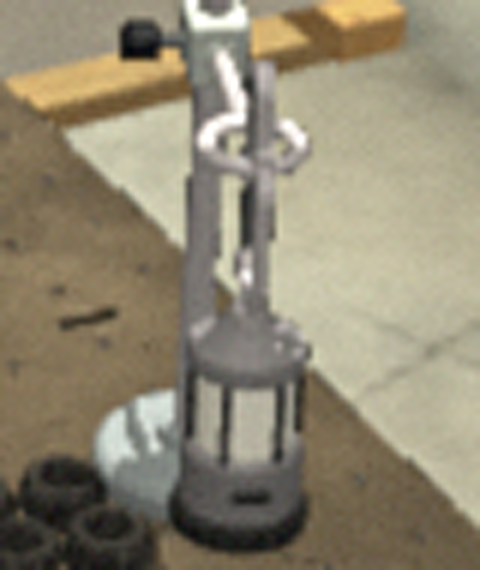

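The lamp hangs upright from the ring (crop (260,150)) with its gate shut. I'll let any swing die out first.

```bash
cat > m.py <<'E'
from h import *
for i in range(8):
    im=arm.grab_frame("side");W=cloud(im);d=max(arm.silhouettes(im,"lamp"),key=lambda d:d["uv"][0])
    q=W[d["region"]];q=q[(q[:,2]>90)&(q[:,2]<140)];print(np.nanmean(q,0).round(1),np.round(d["uv"],1))
E
for i in 1 2 3 4; do python3 -m creep '[0,0,0,0,0,0,0.2,0,0,0,0,0,0,0.2,0,0,0,0,0,0,0.2,0,0,0,0,0,0,0.2,0,0,0,0,0,0,0.2,0,0,0,0,0,0,0.2,0,0,0,0,0,0,0.2,0,0,0,0,0,0,0.2,0,0,0,0,0,0,0.2,0,0,0,0,0,0,0.2,0,0,0,0,0,0,0.2,0,0,0,0,0,0,0.2,0,0,0,0,0,0,0.2,0,0,0,0,0,0,0.2,0,0,0,0,0,0,0.2,0,0,0,0,0,0,0.2,0,0,0,0,0,0,0.2,0,0,0,0,0,0,0.2]' |head -1; done; python3 m.py
```

```text
clock: 15.8
clock: 17.3
clock: 18.8
clock: 20.3
[ 514.6 -163.9  112.3] [321.5 219.2]
[ 514.3 -163.8  112.6] [320.2 217.7]
[ 513.9 -163.6  112.1] [319.7 216.6]
[ 513.5 -164.8  112.2] [322.2 217.8]
[ 513.8 -163.7  112.5] [319.3 217.5]
[ 514.5 -163.9  112. ] [321.9 217.2]
[ 514.8 -163.5  112. ] [321.6 216.5]
[ 513.8 -164.   111.7] [323.8 219.2]
```

Still, within noise.

```bash
python3 -c "
from station import arm
print(arm.hand_in())"
```

```text
the job is handed in; nothing more can be done
None
```

The grey lamp hangs still and upright from the ring with its gate shut and the gripper clear, and I handed the job in at about 20 s; the station gave no verdict back.

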